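Stir the roasting chestnuts, then take the pan's reading

ROBOT

A 6-joint arm with a two-finger parallel gripper is mounted at the origin on a cart in front of the work surface, level with it; the furniture and walls round the work are solid. World frame = base frame: x ahead of the robot, y to its left, z up, the work surface at z = 0. Lengths are in mm, angles in rad, forces in N, time in s.
With the tool pointing down it reaches from about 350 to 975 mm from the base axis. Payload 7.1 kg.
Tool frame: the origin (TCP) lies midway between the tips of the shut fingers; the grasp point (between the pads) lies ctrl.grip_point_offset behind it (ctrl.grip_point_offset is the distance from the TCP to the grasp point, in mm); z points along the fingers, y is the line along which they close (so a half turn about z gives the same grasp; the last joint's range is limited). The gripper opens to 88 mm and grips with 3 to 60 N. Pads are 20 mm wide; open, the fingers measure 115 mm over their backs; the gripper's body (75 mm by 178 mm) begins 61 mm behind the grasp point.
Start: joints at [1.135, 0.423, 1.63, -0, 1.089, -0.019], TCP at [252.99, 571.49, 222.675] pointing down, gripper open.
Joint ranges: [-3, 3], [-0.9, 2.11], [0.09, 2.58], [-1.31, 4.45], [0.11, 2.69], [-2.54, 2.54]. Speed limits (rad/s): [2.39, 2.39, 3.01, 3.14, 3.14, 3.14].

INTERFACE

Orientations are given as a rotation vector (axis times angle).
In Python, from workcell import ctrl gives the robot as it stands.
- The arm moves only by the tool apply_moves, never from a script. Its argument "targets" is a list of rows, each an object of numbers: "tx", "ty", "tz": the shift along the world's x, y, z in m; "spin": the turn about the world's z in degrees. In form: [{"tx": .., "ty": .., "tz": .., "spin": ..}, ...]. A call has exactly 8 rows; each row is the pose to reach, as a shift and turn from the pose commanded when the call began; what a row does not reach only later rows make up. A row lasts 1/10 s, in which the tool goes at most 50 mm and 8.59 degrees, less where a joint would pass 70% of its speed; a pose out of reach is approached as far as the arm can. A call with a gripper value outside its range is refused whole. "gripper" is the closure, from -1 (fully open) to 1 (shut), set as the call begins (left out, the last holds). The fingers move at their own pace and stop on an object; the grip force is fixed at half the most. Time passes only in rows, so rows that repeat a pose let the fingers close, or fill a call up. It gives the time, the measured TCP pose, the force, the opening and the grip force at its end, in the units of the state.
- ctrl.get_obs(): the state, without advancing time (a new reading comes with each control period).
- ctrl.get_image(name): name is "scene" or "top" or "wrist"; returns the picture (420x560x3 uint8, red, green, blue); there is no depth.
- ctrl.get_calibration(name): a dict with "fov_y" (degrees; the focal length in pixels is half the picture's height over the tangent of half this angle, whatever the lens; pixels are square), "cx", "cy" (the principal point, pixels), "rvec" (rotation vector, rad) and "tvec" (3), from world to camera coordinates, as OpenCV has them. Camera axes: x right, y down, z forward; pixel columns grow to the right and rows downward; lengths in mm; the calibration is good to about 2 mm. A picture is of the moment at which its call begins: read the wrist's pose just before it. get_calibration takes no time and is no camera call; for the wrist camera it gives the pose at the moment of the call.
- ctrl.close_job(): hands the job in; it is judged then, once.
Trained networks look in the newest picture that a camera, given by its name, has taken for a name from the list of things; names that differ only in an ending like _2 or _b are one class to them, and where a whole thing is asked for, a point or a joint stands for the part that bears it (a point fixed in the world has none). Each returns a list of dicts, best first, with "score" (0 to 1); they miss things now and then, are a little off and sometimes report something else, mostly with a low value. They report only what shows in the picture. A call takes as long as a camera call.
- ctrl.outline_of(name, camera): "pixels" (420x560 bool, what is visible of it) and "box" ([left, top, right, bottom] in pixels, round what is visible of it).
- ctrl.pinpoint(name, camera): "uv" ([column, row] in pixels: a listed point, or the origin of a listed thing).
The state is a dict: "t": time; "qpos": joint angles; "qvel": joint speeds; "joint_torque": joint torques, N m; "ee_pos": TCP position; "orientation": TCP orientation; "ft_force": force on the tool from outside, world axes, zero at the start; "moment": the same for the moment, N m; "width": finger opening in mm; "grasp_force": force on a finger pad.
Only numpy, scipy, OpenCV 4.12 (cv2) and the standard library are available. Lean on these libraries where they do the work, as an engineer would, in place of code of your own. Each camera call takes 0.05 s, during which the arm holds its last target. There are 200 camera calls.

TASK

Take the stirring thermometer out of its stand and stir the six chestnuts in the frying pan with it until every one has moved on by at least its own width from where it lay and the red heat spot in the middle of the pan is clear. Then stand the thermometer's sprung foot upright and wholly on the red spot, press lightly so that the foot goes in about half its travel, and finish while you are still holding it there for the reading. Count the pan and chestnuts as hot: only the thermometer may touch them, handle them gently, keep the nuts in the pan and the pan where it stands, and leave the other things alone.

Things in the scene. Friction and masses are not known exactly. Their poses are not given: they have to be found in the camera images.
- thermometer: Stirring thermometer, loose, about 0.12 kg, upright in its stand. Origin: face of its copper foot when not pressed; z up the stem. Along z: foot 0 to 6.5 mm (14 mm across), steel sleeve 18 to 40 (13 across), stem 8 mm across, dark cone 100 to 115 (21 across), pale grey handle 115 to 205, a rounded box 30 mm along x by 24 along y, display on its -x side.
- thermometer_grip (a point): Where to grip the thermometer, from above, on the handle's two flat y sides, 24 mm apart: on its axis, 155 mm above its origin (50 mm below its top); axes as the thermometer's. It hangs in the stand's collar and must rise about 120 mm straight up to be clear of it.
- foot_face (a point): Centre of the underside of the thermometer's sprung copper foot (moves up with the foot when that is pressed in).
- foot (a joint): How far the sprung foot is pushed into the stem, in m: 0 out, 0.010 fully in at its stop. The spring takes 1 N to start and 0.5 N more for every mm: 3.5 N half way, 6 N at the stop.
- stand: Thermometer stand, fixed: black base 105 x 85 x 10 mm, a steel post behind (its +x side), and a round steel collar, 30 mm outside and 21 mm inside, 119 to 131 mm above the worktop, in which the thermometer hangs. Origin: on the worktop under the collar's axis.
- pan: Dark frying pan, loose on the hob, about 0.95 kg, 200 mm across its rim, 44 mm high, walls 4 mm thick. Origin: centre of its underside, z up. The flat inner floor is 6 mm above the origin, 160 mm across; the wall flares to 192 mm inside at the rim. The black handle points along the pan's -x, to 235 mm from the centre, up to 75 mm high.
- heat_spot (a point): Centre of the red heat spot, a flat disc 32 mm across printed in the middle of the pan's inner floor, at floor level; mostly covered by a chestnut at the start.
- hob: Portable hob, fixed: steel with a black glass top, 290 (x) x 250 (y) x 48 mm high. Origin: on the worktop under its middle; the pan stands on its top, about 20 mm to the +x side of the middle.
- chestnut_0: Chestnut, loose, 18 g, brown, 29 mm across and 19 mm high, round with a flat base and a domed top with a pale cut cross. Origin: centre of its flat base; lies in the pan, at first over the red spot.
- chestnut_1: Chestnut, loose, 18 g, brown, 29 mm across and 19 mm high, round with a flat base and a domed top with a pale cut cross. Origin: centre of its flat base; lies in the pan, at first about 48 mm from the pan's centre.
- chestnut_2: Chestnut, loose, 18 g, brown, 29 mm across and 19 mm high, round with a flat base and a domed top with a pale cut cross. Origin: centre of its flat base; lies in the pan, at first about 48 mm from the pan's centre.
- chestnut_3: Chestnut, loose, 18 g, brown, 29 mm across and 19 mm high, round with a flat base and a domed top with a pale cut cross. Origin: centre of its flat base; lies in the pan, at first about 48 mm from the pan's centre.
- chestnut_4: Chestnut, loose, 18 g, brown, 29 mm across and 19 mm high, round with a flat base and a domed top with a pale cut cross. Origin: centre of its flat base; lies in the pan, at first about 48 mm from the pan's centre.
- chestnut_5: Chestnut, loose, 18 g, brown, 29 mm across and 19 mm high, round with a flat base and a domed top with a pale cut cross. Origin: centre of its flat base; lies in the pan, at first about 48 mm from the pan's centre.
- bowl: Bystander: white handleless cup with coloured blots, 100 mm across, 65 mm high, loose on the worktop. Origin: centre of its underside.
- salt: Bystander: small white pot with blue flecks, 72 mm across, 57 mm high, loose. Origin: centre of its underside.
- mug: Bystander: white and blue mug with a handle, 101 x 72 x 65 mm, loose, in front of the sink. Origin: centre of its underside.

How it is judged (in metres and radians):
On the way, in this order (a step that is already met when the one before it is completed fails the run):
1. the thermometer is lifted out of its stand in the gripper (z of foot_face in the frame of stand above 0.125 m and contact force between the fingers and thermometer above 1 N), for 0.1 s.
2. with the held thermometer's foot down in the pan, all six chestnuts have moved at least 22 mm from where they lay and all lie clear of the middle of the red spot (z of foot_face in the frame of pan below 0.035 m and horizontal distance between foot_face and pan below 0.09 m and contact force between the fingers and thermometer above 1 N and distance of each of chestnut_0, chestnut_1, chestnut_2, chestnut_3, chestnut_4, chestnut_5 from where it was at the start of the episode above 0.022 m and horizontal distance between each of chestnut_0, chestnut_1, chestnut_2, chestnut_3, chestnut_4, chestnut_5 and heat_spot above 0.022 m), for 0.1 s.
At the end, for the whole second after the job is handed in: The gripper holds the thermometer still, upright within 0.1 rad, its foot within 9 mm of the red spot's centre, pushed in 2.5 to 8 mm and pressing on the pan floor with 1.2 to 8 N; the pan stands level and all chestnuts lie in it, below its rim (horizontal distance between foot_face and heat_spot below 0.009 m and value of joint foot between 0.0025 and 0.008 m and contact force between thermometer and pan between 1.2 and 8 N and angle between thermometer's own z axis and vertical below 0.1 rad and contact force between the fingers and thermometer above 1 N and linear speed of thermometer below 0.01 m/s and z of foot_face in the frame of pan below 0.009 m and angle between pan's own z axis and vertical below 0.06 rad and horizontal distance between each of chestnut_0, chestnut_1, chestnut_2, chestnut_3, chestnut_4, chestnut_5 and pan below 0.092 m and z of each of chestnut_0, chestnut_1, chestnut_2, chestnut_3, chestnut_4, chestnut_5 in the frame of pan below 0.04 m); the arm keeps its last pose, push and grip.
It fails at once if the gripper or arm touches the pan or a chestnut (contact force between any of the fingers, the arm and pan above 0.5 N or contact force between any of the fingers, the arm and chestnut_0 above 0.5 N or contact force between any of the fingers, the arm and chestnut_1 above 0.5 N or contact force between any of the fingers, the arm and chestnut_2 above 0.5 N or contact force between any of the fingers, the arm and chestnut_3 above 0.5 N or contact force between any of the fingers, the arm and chestnut_4 above 0.5 N or contact force between any of the fingers, the arm and chestnut_5 above 0.5 N).
It fails at once if the pan is shoved more than 25 mm or tipped (distance of pan from where it was at the start of the episode above 0.025 m or angle between pan's own z axis and vertical above 0.12 rad).
It fails at once if the thermometer is driven hard (over 20 N) against the pan (contact force between thermometer and pan above 20 N).
It fails at once if a chestnut leaves the pan (horizontal distance between any of chestnut_0, chestnut_1, chestnut_2, chestnut_3, chestnut_4, chestnut_5 and pan above 0.11 m).
It fails at once if a bystander is moved more than 30 mm (distance of any of bowl, salt, mug from where it was at the start of the episode above 0.03 m).
It also fails if it takes over 64 s, if anything falls off the work surface, if the arm or the gripper's body presses on something with over 40 N, if the wrist force passes 120 N, or if a joint passes its speed limit or range.

## Working session

There is one attempt and no reset: what is moved stays moved. The work goes in short steps, Python scripts to look and compute and a tool call to move; the robot and the scene stay as the last step left them, time stands still between calls to the robot, and variables do not carry over. Pictures are saved under pics/ and viewed, at most 13 in all, crops included, and the job is handed in when it is done.

Besides the shell and the picture viewer there is one more tool, called as name(argument=value, ...) on one line, values as JSON. apply_moves: Moves the arm, as the interface text tells. Its arguments: {"type":"object","properties":{"targets":{"type":"array"},"gripper":{"type":"number"}},"required":["targets"]}

```bash
mkdir -p pics; cat > h.py <<'E'
from workcell import ctrl
import numpy as np, cv2
def snap(n): 
    im=ctrl.get_image(n); return im
def save(im,f): cv2.imwrite('pics/'+f,cv2.cvtColor(im,cv2.COLOR_RGB2BGR))
def cam(n):
    c=ctrl.get_calibration(n); f=210/np.tan(np.radians(c['fov_y'])/2)
    R=cv2.Rodrigues(np.array(c['rvec'],float))[0]; t=np.array(c['tvec'],float).ravel()
    return c,f,R,t
def ray(n,uv):
    c,f,R,t=cam(n); d=R.T@np.array([(uv[0]-c['cx'])/f,(uv[1]-c['cy'])/f,1]); return -R.T@t,d
def atz(n,uv,z):
    o,d=ray(n,uv); return o+d*(z-o[2])/d[2]
def proj(n,p):
    c,f,R,t=cam(n); q=R@np.array(p,float)+t; return np.array([c['cx']+f*q[0]/q[2],c['cy']+f*q[1]/q[2]])
def tri(a,b):
    (o1,d1),(o2,d2)=a,b; A=np.c_[d1,-d2]; s=np.linalg.lstsq(A,o2-o1,rcond=None)[0]
    p,q=o1+d1*s[0],o2+d2*s[1]; return (p+q)/2,np.linalg.norm(p-q)
E
python3 - <<'E'
from h import *
print(ctrl.get_obs(), ctrl.grip_point_offset)
a=snap('scene');b=snap('top');save(np.vstack([a,b])[:, :],'x.png')
save(cv2.resize(np.hstack([a,b]),(800,300),interpolation=cv2.INTER_AREA),'a.png')
save(b,'top.png')
for n in ['thermometer_grip','thermometer','stand','pan','heat_spot','hob','chestnut_0','bowl','salt','mug','foot_face']:
    r={}
    for c in ['scene','top']:
        r[c]=ctrl.pinpoint(n,c)
        print(n,c,[(np.round(q['uv'],1).tolist(),round(float(q['score']),2)) for q in r[c][:7]])
    if r['scene'] and r['top'] and n!='chestnut_0':
        p,e=tri(ray('scene',r['scene'][0]['uv']),ray('top',r['top'][0]['uv'])); print('   ',p.round(1),round(e,1))
print([ (round(float(q['score']),2),np.round(atz('top',q['uv'],54),1).tolist()) for q in ctrl.pinpoint('chestnut_0','top')])
E
```

```text
{'t': 0.0, 'qpos': array([ 1.13493417e+00,  4.23837667e-01,  1.63070022e+00, -1.20900270e-05,
        1.08857812e+00, -1.89875393e-02]), 'qvel': array([ 0.00100355,  0.00232795,  0.00100863, -0.00014395,  0.0007044 ,
       -0.00123457]), 'joint_torque': array([-5.18126963e-04, -5.44626045e+01, -2.73659492e+01,  6.43709418e-02,
        2.27423193e-02, -1.05773036e-04]), 'ee_pos': array([252.80189178, 570.97990219, 221.89965885]), 'orientation': array([-6.50016090e-01, -3.07326953e+00,  2.33480323e-03]), 'ft_force': array([-0.40775212,  0.22595004,  0.64339317]), 'moment': array([-0.02498451, -0.03408792,  0.00522522]), 'grasp_force': 0.0, 'width': 87.6891178023501} 18.700000000000003
thermometer_grip scene [([204.0, 156.1], 0.55)]
thermometer_grip top [([180.0, 229.0], 0.56)]
    [496.8 329.7 178. ] 4.2
thermometer scene [([210.5, 198.0], 0.97), ([364.3, 265.6], 0.2)]
thermometer top [([189.0, 231.4], 0.63)]
    [499.7 338.3   6.3] 1.4
stand scene [([213.0, 198.3], 0.72)]
stand top [([188.9, 231.7], 0.91), ([369.5, 225.7], 0.61)]
    [502.  336.3   4.8] 9.3
pan scene [([211.3, 195.5]
[... 408 characters left out ...]
.3], 0.51), ([348.3, 269.7], 0.5), ([363.3, 281.9], 0.45)]
chestnut_0 top [([380.2, 188.5], 0.6), ([384.1, 210.1], 0.52), ([351.8, 205.2], 0.49), ([368.3, 224.8], 0.49), ([374.9, 202.5], 0.44)]
bowl scene [([258.8, 175.4], 0.91)]
bowl top [([194.6, 175.2], 0.69)]
    [666.8 322.6  -8.6] 10.8
salt scene [([230.4, 162.8], 0.83)]
salt top [([161.7, 181.7], 0.61)]
    [645.5 421.5  -9.4] 1.1
mug scene [([255.1, 262.8], 0.7), ([353.0, 297.4], 0.53)]
mug top [([281.2, 250.0], 0.92)]
    [440.9  79.2   5.3] 6.1
foot_face scene []
foot_face top []
[(0.6, [608.8, -198.4, 54.0]), (0.52, [548.8, -207.2, 54.0]), (0.49, [563.5, -118.9, 54.0]), (0.49, [509.0, -162.6, 54.0]), (0.44, [570.1, -182.6, 54.0])]
```

View pics/a.png

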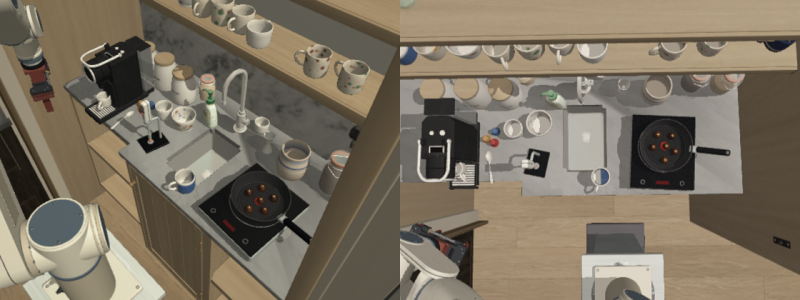

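View pics/top.png

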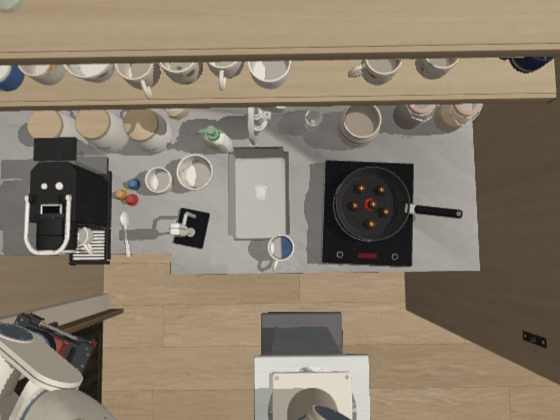

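Both views show the stand at top pixel (189,231), the pan at (371,204) with six nuts and its handle pointing right, and the mug at (281,248). I'm moving to look at the stand with the wrist camera.

apply_moves(targets=[{"tx": 0.0,"ty": -0.01,"tz": 0.04,"spin": 0},{"tx": 0.02,"ty": -0.03,"tz": 0.08,"spin": 0},{"tx": 0.05,"ty": -0.06,"tz": 0.11,"spin": 0},{"tx": 0.08,"ty": -0.095,"tz": 0.12,"spin": 0},{"tx": 0.11,"ty": -0.13,"tz": 0.12,"spin": 0},{"tx": 0.14,"ty": -0.165,"tz": 0.12,"spin": 0},{"tx": 0.165,"ty": -0.2,"tz": 0.12,"spin": 0},{"tx": 0.18,"ty": -0.235,"tz": 0.12,"spin": 0}], gripper=-1)

```text
t: 2.05
ee_pos: [434.5, 334.9, 342.8]
orientation: [0.651, 3.073, 0.001]
ft_force: [0.2, 0.2, -0.0]
width: 88.1
grasp_force: 0.0
```

```bash
python3 - <<'E'
from h import *
o=ctrl.get_obs(); print(o['ee_pos'],o['orientation'])
a=snap('wrist');save(a,'w1.png'); 
for p in [(499,335,130),(499,335,190),(499,335,0)]: print(proj('wrist',p))
print('cam',ray('wrist',(280,210)))
for n in ['thermometer_grip','thermometer','stand']:
    for q in ctrl.pinpoint(n,'wrist'): print(n,q)
E
```

```text
[434.49443193 334.85271068 342.80625488] [6.51000989e-01 3.07267281e+00 5.74390677e-04]
[299.9350913  236.42537398]
[303.98235389 254.53589805]
[294.26993653 211.0751726 ]
cam (array([372.51099873, 359.4371969 , 503.77375948]), array([ 0.22241165, -0.08684903, -0.97131021]))
thermometer_grip {'uv': [298.7, 250.7], 'score': 0.85}
thermometer {'uv': [292.6, 217.8], 'score': 0.57}
stand {'uv': [291.0, 209.4], 'score': 0.72}
```

View pics/w1.png

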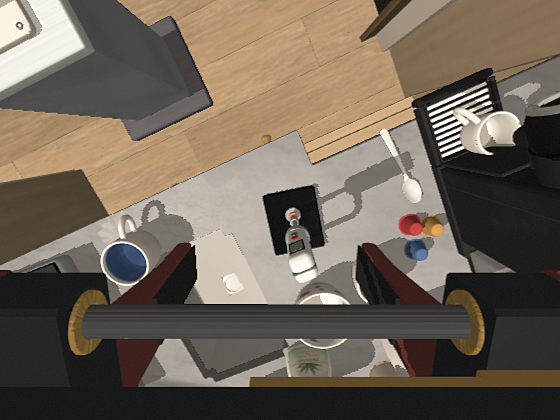

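The picture shows the stand base with corners near (263,195), (316,185), (325,246), (275,255). The thermometer stands at about (293,215) with its handle top at (303,268), and the display faces the camera.

```bash
python3 - <<'E'
from h import *
im=cv2.imread('pics/w1.png'); g=im.max(axis=2); m=(g<45).astype(np.uint8); m[:,:230]=0;m[:,340:]=0;m[:170]=0;m[262:]=0
n,l,s,_=cv2.connectedComponentsWithStats(m); k=1+np.argmax(s[1:,4]); print(s[k])
pts=np.argwhere(l==k)[:,::-1]
W=np.array([atz('wrist',p,10)[:2] for p in pts],np.float32)
r=cv2.minAreaRect(W); print(r, cv2.boxPoints(r).round(1).tolist())
for z in (165,171,178): print(z,atz('wrist',(298.7,250.7),z),atz('top',(180,229),z),atz('scene',(204,156.1),z))
print(atz('wrist',(292.6,217.8),16),atz('wrist',(291,209.4),0))
# handle silhouette on wrist: outline
ol=ctrl.outline_of('thermometer','wrist')
print([(q['score'],q['box']) for q in ol])
E
```

```text
[ 263  185   61   70 2305]
((508.2637023925781, 335.3897705078125), (82.58124542236328, 102.71358489990234), 77.89246368408203) [[449.3999938964844, 305.79998779296875], [549.7999877929688, 284.20001220703125], [567.0999755859375, 365.0], [466.70001220703125, 386.5]]
165 [499.98777727 335.33876217 165.        ] [499.07254161 331.10279103 165.        ] [503.00922157 343.0414142  165.        ]
171 [497.69571054 335.85026835 171.        ] [498.79745935 329.84271294 171.        ] [499.44337123 337.57866682 171.        ]
178 [495.02163269 336.44702557 178.        ] [498.47653004 328.37262184 178.        ] [495.2832125  331.20546154 178.        ]
[501.54939913 335.48279758  16.        ] [491.71528292 337.74918591   0.        ]
[(0.87, [288.3, 213.6, 318.9, 284.2])]
```

apply_moves(targets=[{"tx": 0.033,"ty": 0.0,"tz": 0.0,"spin": 6},{"tx": 0.066,"ty": -0.001,"tz": -0.01,"spin": 12},{"tx": 0.066,"ty": -0.001,"tz": -0.04,"spin": 12},{"tx": 0.066,"ty": -0.001,"tz": -0.08,"spin": 12},{"tx": 0.066,"ty": -0.001,"tz": -0.12,"spin": 12},{"tx": 0.066,"ty": -0.001,"tz": -0.155,"spin": 12},{"tx": 0.066,"ty": -0.001,"tz": -0.18,"spin": 12},{"tx": 0.066,"ty": -0.001,"tz": -0.19,"spin": 12}])

```text
t: 3.1
ee_pos: [496.8, 336.2, 149.7]
orientation: [-0.322, -3.121, 0.004]
ft_force: [-0.8, -0.7, 0.1]
width: 87.7
grasp_force: 0.0
```

```bash
python3 - <<'E'
from h import *
o=ctrl.get_obs(); print(o['ee_pos'],o['orientation'])
a=snap('wrist');save(a,'w2.png'); 
print(proj('wrist',(499,335.5,171)),proj('wrist',(499,335.5,221)))
for n in ['thermometer_grip','thermometer']:
    for q in ctrl.pinpoint(n,'wrist'): print(n,q, atz('wrist',q['uv'],171))
E
```

```text
[496.84280123 336.20603264 149.73237813] [-0.32158192 -3.12145279  0.00406463]
[274.8920504  283.95811586] [273.96805319 353.46634497]
thermometer_grip {'uv': [274.5, 282.4], 'score': 0.63} [499.81090766 335.501325   171.        ]
thermometer {'uv': [277.1, 211.2], 'score': 0.96} [466.2345378  344.20291164 171.        ]
```

View pics/w2.png

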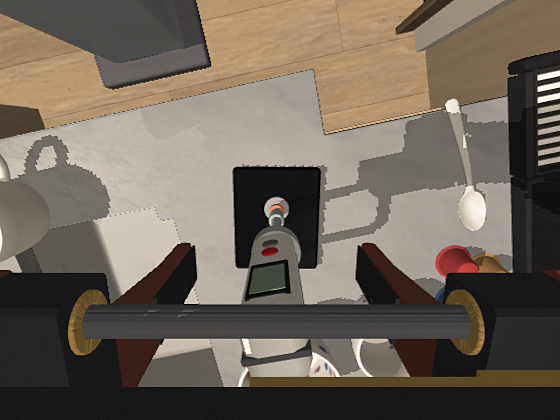

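The handle stands centred between the open fingers, columns 248 to 300, and square to them. Closing now.

apply_moves(targets=[{"tx": 0.002,"ty": -0.001,"tz": 0.002,"spin": 0},{"tx": 0.002,"ty": -0.001,"tz": 0.002,"spin": 0},{"tx": 0.002,"ty": -0.001,"tz": 0.002,"spin": 0},{"tx": 0.002,"ty": -0.001,"tz": 0.002,"spin": 0},{"tx": 0.002,"ty": -0.001,"tz": 0.002,"spin": 0},{"tx": 0.002,"ty": -0.001,"tz": 0.002,"spin": 0},{"tx": 0.002,"ty": -0.001,"tz": 0.002,"spin": 0},{"tx": 0.002,"ty": -0.001,"tz": 0.002,"spin": 0}], gripper=1)

```text
t: 4.05
ee_pos: [501.0, 334.5, 154.6]
orientation: [-0.325, -3.125, 0.0]
ft_force: [0.4, -0.1, -0.2]
width: 27.3
grasp_force: 0.7
```

apply_moves(targets=[{"tx": 0,"ty": 0,"tz": 0},{"tx": 0,"ty": 0,"tz": 0},{"tx": 0,"ty": 0,"tz": 0},{"tx": 0,"ty": 0,"tz": 0.005},{"tx": 0,"ty": 0,"tz": 0.015},{"tx": 0,"ty": 0,"tz": 0.03},{"tx": 0,"ty": 0,"tz": 0.045},{"tx": 0,"ty": 0,"tz": 0.06}])

```text
validation failed for argument at $.ta...
```

apply_moves(targets=[{"tx": 0,"ty": 0,"tz": 0,"spin": 0},{"tx": 0,"ty": 0,"tz": 0,"spin": 0},{"tx": 0,"ty": 0,"tz": 0,"spin": 0},{"tx": 0,"ty": 0,"tz": 0.005,"spin": 0},{"tx": 0,"ty": 0,"tz": 0.015,"spin": 0},{"tx": 0,"ty": 0,"tz": 0.03,"spin": 0},{"tx": 0,"ty": 0,"tz": 0.045,"spin": 0},{"tx": 0,"ty": 0,"tz": 0.06,"spin": 0}])

```text
t: 4.85
ee_pos: [501.3, 334.7, 216.7]
orientation: [0.325, 3.124, 0.001]
ft_force: [0.4, 0.5, -1.9]
width: 24.0
grasp_force: 30.0
```

apply_moves(targets=[{"tx": 0,"ty": 0,"tz": 0.03,"spin": 0},{"tx": 0,"ty": 0,"tz": 0.06,"spin": 0},{"tx": 0,"ty": 0,"tz": 0.09,"spin": 0},{"tx": 0,"ty": 0,"tz": 0.11,"spin": 0},{"tx": 0,"ty": 0,"tz": 0.12,"spin": 0},{"tx": 0,"ty": 0,"tz": 0.125,"spin": 0},{"tx": 0,"ty": -0.02,"tz": 0.125,"spin": 0},{"tx": 0,"ty": -0.05,"tz": 0.125,"spin": 0}])

```text
t: 5.65
ee_pos: [500.3, 283.8, 338.4]
orientation: [-0.322, -3.123, 0.002]
ft_force: [0.9, -0.6, -1.2]
width: 24.0
grasp_force: 30.0
```

apply_moves(targets=[{"tx": 0,"ty": -0.04,"tz": 0,"spin": 0},{"tx": 0,"ty": -0.085,"tz": 0,"spin": 0},{"tx": 0,"ty": -0.13,"tz": 0,"spin": 0},{"tx": 0,"ty": -0.175,"tz": 0,"spin": 0},{"tx": 0,"ty": -0.22,"tz": 0,"spin": 0},{"tx": 0,"ty": -0.265,"tz": 0,"spin": 0},{"tx": 0,"ty": -0.31,"tz": 0,"spin": 0},{"tx": 0,"ty": -0.355,"tz": 0,"spin": 0}])

```text
t: 6.45
ee_pos: [499.3, -72.9, 338.5]
orientation: [-0.325, -3.122, 0.0]
ft_force: [0.1, -0.9, -0.8]
width: 23.9
grasp_force: 30.0
```

apply_moves(targets=[{"tx": 0,"ty": -0.03,"tz": 0,"spin": 0},{"tx": 0,"ty": -0.055,"tz": 0,"spin": 0},{"tx": 0,"ty": -0.075,"tz": 0,"spin": 0},{"tx": 0,"ty": -0.085,"tz": 0,"spin": 0},{"tx": 0,"ty": -0.09,"tz": 0,"spin": 0},{"tx": 0,"ty": -0.09,"tz": 0,"spin": 0},{"tx": 0,"ty": -0.09,"tz": 0,"spin": 0},{"tx": 0,"ty": -0.09,"tz": 0,"spin": 0}])

```text
t: 7.25
ee_pos: [501.0, -159.7, 339.6]
orientation: [-0.323, -3.125, -0.0]
ft_force: [-0.8, 0.1, -0.6]
width: 23.7
grasp_force: 30.0
```

```bash
cat > nuts.py <<'E'
from h import *
o=ctrl.get_obs(); print(o['t'],o['ee_pos'].round(1),o['orientation'].round(3),o['ft_force'].round(2))
import sys
a=snap('wrist');save(a,sys.argv[1])
for n,z in [('heat_spot',54),('pan',48),('chestnut_0',54),('foot_face',None),('thermometer',None),('thermometer_grip',None)]:
    for q in ctrl.pinpoint(n,'wrist'): print(n,round(float(q['score']),2),np.round(q['uv'],1), atz('wrist',q['uv'],z).round(1) if z else '')
for q in ctrl.outline_of('chestnut_0','wrist'):
    x,y=np.array(q['box'][:2])+np.array(q['box'][2:]),0; print('box',round(float(q['score']),2),np.round(q['box'],0),atz('wrist',np.array(x)/2,62).round(1))
E
python3 nuts.py w3.png
```

```text
7.25 [ 501.  -159.7  339.6] [-0.323 -3.125 -0.   ] [-0.77  0.1  -0.61]
heat_spot 0.58 [281.2 227.7] [ 568.1 -165.5   54. ]
pan 0.64 [276.3 226.4] [ 566.5 -172.6   48. ]
pan 0.3 [274.3 230.7] [ 572.4 -176.9   48. ]
chestnut_0 0.71 [309.4 220.2] [ 565.3 -123.1   54. ]
chestnut_0 0.64 [272.8 193. ] [ 514.9 -167.1   54. ]
chestnut_0 0.56 [251.7 218.4] [ 545.4 -205.    54. ]
foot_face 0.61 [275.9 204. ] 
thermometer 0.97 [279.7 206.2] 
thermometer 0.28 [424.8 103.7] 
thermometer_grip 0.62 [275.4 275.4] 
box 0.77 [243. 209. 260. 229.] [ 544.5 -205.    62. ]
box 0.59 [264. 184. 283. 202.] [ 514.2 -166.2   62. ]
box 0.51 [300. 211. 318. 231.] [ 564.  -124.9   62. ]
```

View pics/w3.png

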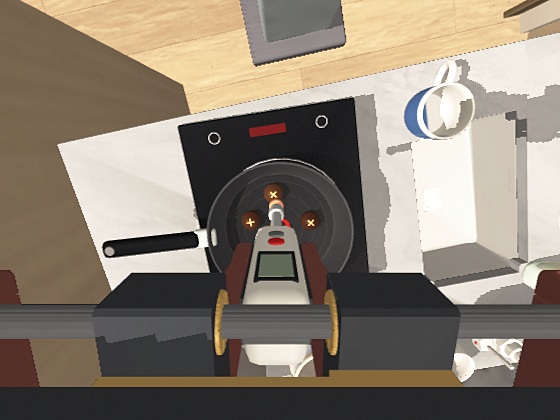

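The wrist view shows the held thermometer hanging over the pan with its foot near (276,204). Three nuts show at (273,193), (251,218) and (310,221), and the red spot peeks out at (285,223).

```bash
python3 - <<'E'
from h import *
print('foot',atz('wrist',(275.9,204),203),atz('wrist',(279.7,206.2),203),'grip',atz('wrist',(275.4,275.4),358))
for n in ('scene','top'):
    snap(n)
    for k in ('chestnut_0','heat_spot'):
      for q in ctrl.pinpoint(k,n): print(n,k,round(float(q['score']),2),atz(n,q['uv'],54).round(1))
    for q in ctrl.outline_of('chestnut_0',n):
        v,u=np.nonzero(q['pixels']); print('  out',round(float(q['score']),2),atz(n,(u.mean(),v.mean()),62).round(1))
    for q in ctrl.outline_of('foot_face',n)[:1]: print('th',q['box'],proj(n,(500,-160,203)),proj(n,(500,-160,408)))
im=cv2.imread('pics/top.png'); 
hsv=cv2.cvtColor(im,cv2.COLOR_BGR2HSV); 
m=((hsv[...,1]>120)&(hsv[...,2]>60)).astype(np.uint8); m[:,:335]=0;m[:,405:]=0;m[:172]=0;m[236:]=0
n,l,s,c=cv2.connectedComponentsWithStats(m)
for i in range(1,n):
    if s[i,4]>4: print('seg',s[i,4],c[i].round(1),atz('top',c[i],62).round(1))
# rim of pan at z=92: print predicted circle pixels for a guess
q=np.array([proj('top',(568+100*np.cos(a),-167+100*np.sin(a),92)) for a in np.linspace(0,6.28,8)]); print(q.min(0),q.max(0))
g=cv2.resize(im[160:250,325:415],(720,720),interpolation=cv2.INTER_CUBIC); cv2.imwrite('pics/tc.png',g[:, :][60:660])
E
```

```text
foot [ 498.92118116 -159.60034854  203.        ] [ 501.79546902 -156.46178149  203.        ] grip [ 500.02266202 -160.08225207  358.        ]
scene chestnut_0 0.67 [ 600.4 -139.9   54. ]
scene chestnut_0 0.65 [ 567.2 -176.8   54. ]
scene chestnut_0 0.6 [ 609.2 -197.7   54. ]
scene chestnut_0 0.57 [ 515.2 -174.1   54. ]
scene chestnut_0 0.45 [ 547.5 -205.7   54. ]
scene chestnut_0 0.39 [ 566.5 -124.7   54. ]
scene chestnut_0 0.3 [474.2 292.1  54. ]
scene heat_spot 0.6 [ 558.8 -174.5   54. ]
  out 0.53 [ 513.4 -167.6   62. ]
  out 0.48 [ 611.1 -142.2   62. ]
  out 0.45 [ 563.  -123.4   62. ]
  out 0.44 [ 565.8 -173.1   62. ]
  out 0.44 [625.5 392.1  62. ]
  out 0.43 [ 544.5 -206.2   62. ]
top chestnut_0 0.58 [ 609.5 -143.8   54. ]
top chestnut_0 0.43 [ 566.2 -124.2   54. ]
top chestnut_0 0.38 [ 610.4 -202.3   54. ]
top heat_spot 0.97 [ 568.7 -169.1   54. ]
  out 0.53 [ 562.1 -123.4   62. ]
  out 0.49 [ 603.5 -197.4   62. ]
seg 40 [361.7 187.5] [ 611.2 -146.3   62. ]
seg 17 [381.4 189.2] [ 605.9 -200.1   62. ]
seg 91 [369.9 203.7] [ 566.3 -167.5   62. ]
seg 27 [355.6 204.8] [ 563.8 -128.2   62. ]
seg 32 [386.2 211.1] [ 545.5 -211.3   62. ]
seg 40 [371.9 223.2] [ 513.  -171.2   62. ]
[335.42222018 165.08525152] [408.48341858 235.91204044]
```

View pics/tc.png

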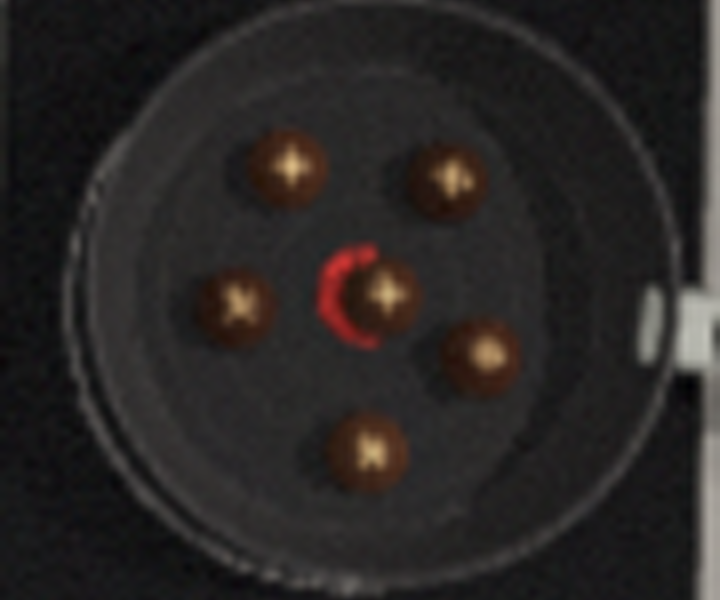

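```bash
python3 - <<'E'
from h import *
for k,u,v in [('D',288,168),('F',447,180),('E',381,296),('C',236,305),('B',481,357),('A',367,453)]:
    print(k,atz('top',(325+u/8-.4,160+(v+60)/8-.4),70).round(1))
print('spot',atz('top',(325+368/8-.4,160+357/8-.4),54).round(1))
c=np.array([567.5,-167])
N=dict(A=(514,-167),B=(544.5,-206),C=(564,-124.5),D=(610.5,-143),F=(607,-198.5))
for k,n in N.items():
    n=np.array(n)-c; r=np.hypot(*n); e=n/r; t=np.array([-e[1],e[0]])
    for a in np.radians(np.arange(45,-10,-1)):
        u=e*np.sin(a)+t*np.cos(a)
        if np.hypot(*(n+31*u))<64: break
    print(k,round(r),round(np.degrees(np.arctan2(*n[::-1]))),round(np.degrees(a)),'start',(n-28*u+c).round(),'end',(n+10*u+c).round(),'nut',(n+31*u+c).round())
E
```

```text
D [ 608.6 -141.9   70. ]
F [ 603.8 -195.9   70. ]
E [ 564.4 -172.2   70. ]
C [ 561.9 -122.9   70. ]
B [ 543.1 -205.5   70. ]
A [ 511.  -165.9   70. ]
spot [ 565.5 -170.6   54. ]
A 54 180 4 start [ 516. -139.] end [ 513. -177.] nut [ 512. -198.]
B 45 -121 22 start [ 527. -184.] end [ 551. -214.] nut [ 563. -231.]
C 43 95 29 start [ 590. -136.] end [ 555. -120.] nut [ 536. -112.]
D 49 29 13 start [ 618. -170.] end [ 608. -133.] nut [ 602. -113.]
F 51 -39 10 start [ 586. -217.] end [ 614. -192.] nut [ 630. -178.]
```

apply_moves(targets=[{"tx": 0.007,"ty": -0.017,"tz": -0.02,"spin": 0},{"tx": 0.015,"ty": -0.035,"tz": -0.06,"spin": 0},{"tx": 0.015,"ty": -0.035,"tz": -0.1,"spin": 0},{"tx": 0.015,"ty": -0.035,"tz": -0.125,"spin": 0},{"tx": 0.015,"ty": -0.035,"tz": -0.135,"spin": 0},{"tx": 0.015,"ty": -0.035,"tz": -0.14,"spin": 0},{"tx": 0.015,"ty": -0.035,"tz": -0.143,"spin": 0},{"tx": 0.015,"ty": -0.035,"tz": -0.143,"spin": 0}])

```text
t: 8.95
ee_pos: [516.7, -195.7, 197.7]
orientation: [0.325, 3.123, -0.001]
ft_force: [-0.9, 0.7, -1.8]
width: 23.9
grasp_force: 30.0
```

```bash
python3 nuts.py w4.png
```

```text
8.95 [ 516.7 -195.7  197.7] [ 3.250e-01  3.123e+00 -1.000e-03] [-0.92  0.71 -1.78]
heat_spot 0.84 [313.1 251.5] [ 573.1 -168.3   54. ]
pan 0.66 [310.6 240.9] [ 563.4 -168.5   48. ]
chestnut_0 0.7 [355.5 235.6] [ 564.7 -123.3   54. ]
chestnut_0 0.66 [303.  196.1] [ 513.9 -167.8   54. ]
chestnut_0 0.6 [307.4 248.1] [ 567.9 -173.3   54. ]
chestnut_0 0.43 [275.5 231.8] [ 544.2 -201.6   54. ]
chestnut_0 0.4 [342.3 282.9] [ 613.8 -144.4   54. ]
foot_face 0.59 [274.4 208. ] 
thermometer 0.67 [357.7 233.4] 
thermometer 0.58 [275.2 206.1] 
thermometer_grip 0.7 [275.1 273.9] 
box 0.96 [343. 222. 372. 253.] [ 563.4 -123.    62. ]
box 0.93 [291. 183. 322. 211.] [ 512.7 -164.8   62. ]
box 0.63 [298. 236. 323. 259.] [ 563.9 -170.1   62. ]
```

View pics/w4.png

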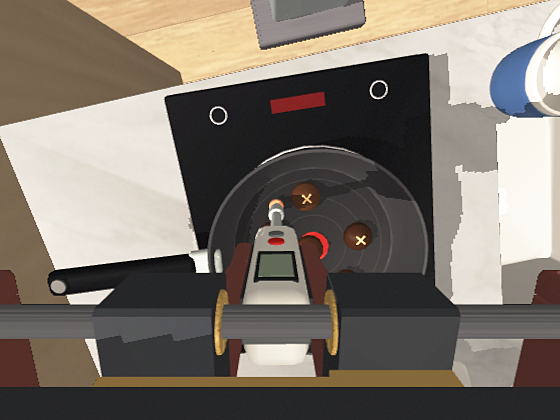

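The foot is down in the pan at (276,203) beside nut A at (306,197), as planned. Starting the pushes.

apply_moves(targets=[{"tx": 0,"ty": 0.005,"tz": 0,"spin": 0},{"tx": 0,"ty": 0.011,"tz": 0,"spin": 0},{"tx": 0,"ty": 0.017,"tz": 0,"spin": 0},{"tx": -0.001,"ty": 0.023,"tz": 0,"spin": 0},{"tx": -0.001,"ty": 0.029,"tz": 0,"spin": 0},{"tx": -0.001,"ty": 0.034,"tz": 0,"spin": 0},{"tx": -0.001,"ty": 0.038,"tz": 0,"spin": 0},{"tx": -0.001,"ty": 0.04,"tz": 0,"spin": 0}])

```text
t: 10.15
ee_pos: [515.0, -155.1, 196.7]
orientation: [0.325, 3.125, -0.0]
ft_force: [-0.4, -0.6, -1.1]
width: 24.0
grasp_force: 30.0
```

```bash
python3 nuts.py w5.png
```

```text
10.15 [ 515.  -155.1  196.7] [ 0.325  3.125 -0.   ] [-0.39 -0.56 -1.1 ]
chestnut_0 0.78 [316.  244.4] [ 563.7 -123.9   54. ]
chestnut_0 0.64 [296.1 194.3] [ 508.8 -133.9   54. ]
chestnut_0 0.56 [233.9 240.8] [ 542.8 -204.5   54. ]
foot_face 0.59 [278.4 205.8] 
thermometer 0.73 [277.8 205.9] 
thermometer_grip 0.82 [273.6 275.6] 
thermometer_grip 0.72 [292.9 196.4] 
box 0.97 [304. 234. 333. 262.] [ 564.9 -123.    62. ]
box 0.95 [219. 228. 244. 258.] [ 541.7 -205.5   62. ]
box 0.77 [283. 185. 312. 215.] [ 512.8 -133.6   62. ]
```

apply_moves(targets=[{"tx": 0.006,"ty": -0.014,"tz": 0,"spin": 0},{"tx": 0.012,"ty": -0.027,"tz": 0,"spin": 0},{"tx": 0.016,"ty": -0.032,"tz": 0,"spin": 0},{"tx": 0.02,"ty": -0.037,"tz": 0,"spin": 0},{"tx": 0.024,"ty": -0.042,"tz": 0,"spin": 0},{"tx": 0.028,"ty": -0.047,"tz": 0,"spin": 0},{"tx": 0.032,"ty": -0.053,"tz": 0,"spin": 0},{"tx": 0.036,"ty": -0.058,"tz": 0,"spin": 0}])

```text
t: 11.35
ee_pos: [551.3, -213.9, 196.7]
orientation: [-0.325, -3.125, 0.0]
ft_force: [-0.3, -0.1, -0.7]
width: 23.6
grasp_force: 30.0
```

```bash
sed -i "s/,'foot_face',None),('thermometer',None),('thermometer_grip',None)//" nuts.py; cat >> nuts.py <<'E'
for n in ('scene','top'):
    snap(n)
    for q in ctrl.outline_of('chestnut_0',n):
        v,u=np.nonzero(q['pixels']); p=atz(n,(u.mean(),v.mean()),62)
        if abs(p[1]+167)<100: print(n,round(float(q['score']),2),p.round(1)[:2],q['pixels'].sum())
    for q in ctrl.pinpoint('chestnut_0',n):
        p=atz(n,q['uv'],54)
        if abs(p[1]+167)<100: print(n,'pt',round(float(q['score']),2),p.round(1)[:2])
E
python3 nuts.py w6.png
```

```text
11.35 [ 551.3 -213.9  196.7] [-0.325 -3.125  0.   ] [-0.33 -0.12 -0.72]
heat_spot 0.95 [325.  213.6] [ 570.4 -168.2   54. ]
pan 0.79 [319.7 208. ] [ 564.8 -171.4   48. ]
chestnut_0 0.97 [350.7 147.1] [ 511.  -133.2   54. ]
chestnut_0 0.97 [354.2 248.3] [ 611.6 -144.5   54. ]
chestnut_0 0.83 [372.  199.3] [ 564.8 -120.1   54. ]
chestnut_0 0.7 [264.6 218.9] [ 562.6 -227.1   54. ]
chestnut_0 0.59 [320.3 211.9] [ 566.9 -171.7   54. ]
chestnut_0 0.44 [301.2 250.3] [ 602.7 -197.7   54. ]
foot_face 0.57 [276.3 205.7] 
thermometer 0.56 [278.2 206.7] 
thermometer_grip 0.79 [274.8 271.7] 
box 0.74 [307. 201. 337. 228.] [ 567.3 -171.    62. ]
box 0.7 [343. 240. 375. 260.] [ 610.8 -141.3   62. ]
box 0.66 [250. 210. 272. 235.] [ 562.9 -230.5   62. ]
box 0.59 [335. 131. 368. 164.] [ 510.8 -134.2   62. ]
scene 0.69 [ 564.4 -231.6] 115
scene 0.63 [ 566.4 -173.1] 96
scene 0.59 [ 562.8 -123.8] 70
scene 0.55 [ 606.3 -199.5] 69
scene 0.47 [ 610.5 -142.4] 86
scene pt 0.64 [ 503.9 -138.9]
scene pt 0.53 [ 573.5 -117. ]
scene pt 0.53 [ 567.9 -228.8]
scene pt 0.53 [ 604.2 -136.1]
scene pt 0.49 [ 564.4 -172. ]
scene pt 0.43 [ 608.7 -197.2]
top 0.43 [ 508.5 -134.3] 81
top 0.41 [ 560.9 -124.1] 66
top 0.41 [ 608.2 -142.2] 80
top pt 0.65 [ 607.6 -141. ]
top pt 0.46 [ 563.7 -126.3]
top pt 0.4 [ 511.3 -130.9]
```

apply_moves(targets=[{"tx": -0.001,"ty": 0.002,"tz": 0.015,"spin": 0},{"tx": 0.0,"ty": 0.002,"tz": 0.03,"spin": 0},{"tx": 0.025,"ty": 0.015,"tz": 0.032,"spin": 0},{"tx": 0.05,"ty": 0.03,"tz": 0.032,"spin": 0},{"tx": 0.068,"ty": 0.043,"tz": 0.032,"spin": 0},{"tx": 0.068,"ty": 0.043,"tz": 0.02,"spin": 0},{"tx": 0.068,"ty": 0.043,"tz": 0.005,"spin": 0},{"tx": 0.068,"ty": 0.043,"tz": 0,"spin": 0}])

```text
t: 12.85
ee_pos: [616.9, -170.5, 194.4]
orientation: [-0.325, -3.121, -0.001]
ft_force: [-0.7, 0.5, -1.3]
width: 23.7
grasp_force: 30.0
```

apply_moves(targets=[{"tx": -0.001,"ty": 0.005,"tz": 0,"spin": 0},{"tx": -0.003,"ty": 0.01,"tz": 0,"spin": 0},{"tx": -0.004,"ty": 0.015,"tz": 0,"spin": 0},{"tx": -0.006,"ty": 0.021,"tz": 0,"spin": 0},{"tx": -0.007,"ty": 0.027,"tz": 0,"spin": 0},{"tx": -0.009,"ty": 0.032,"tz": 0,"spin": 0},{"tx": -0.01,"ty": 0.036,"tz": 0,"spin": 0},{"tx": -0.011,"ty": 0.04,"tz": 0,"spin": 0}])

```text
t: 13.65
ee_pos: [607.9, -130.6, 196.8]
orientation: [0.324, 3.125, -0.002]
ft_force: [-0.5, -5.6, 0.8]
width: 24.3
grasp_force: 30.0
```

```bash
python3 nuts.py w7.png
```

```text
13.65 [ 607.9 -130.6  196.8] [ 3.240e-01  3.125e+00 -2.000e-03] [-0.46 -5.65  0.8 ]
heat_spot 0.58 [230.6 172.9] [ 568.4 -166.8   54. ]
pan 0.82 [228.8 169.3] [ 565.2 -168.7   48. ]
chestnut_0 0.96 [249.6 104. ] [ 511.4 -134.9   54. ]
chestnut_0 0.87 [293.9 198.4] [ 605.3 -112.3   54. ]
chestnut_0 0.84 [226.  173.3] [ 568.  -171.2   54. ]
chestnut_0 0.75 [276.4 158.3] [ 564.  -121.1   54. ]
chestnut_0 0.69 [211.  214.8] [ 604.8 -195.8   54. ]
chestnut_0 0.56 [165.1 183.1] [ 565.1 -231.1   54. ]
foot_face 0.61 [276.6 204.8] 
thermometer 0.73 [276.8 205.6] 
thermometer 0.18 [276.5 275.1] 
thermometer_grip 0.89 [275.7 272.4] 
box 0.88 [150. 170. 180. 200.] [ 566.2 -228.4   62. ]
box 0.74 [280. 187. 311. 211.] [ 604.5 -110.6   62. ]
box 0.69 [259. 146. 288. 177.] [ 565.8 -123.9   62. ]
box 0.63 [210. 158. 238. 190.] [ 567.3 -171.4   62. ]
box 0.62 [196. 206. 228. 232.] [ 607.3 -193.8   62. ]
box 0.59 [235.  87. 270. 120.] [ 512.3 -131.7   62. ]
scene 0.64 [ 565.2 -172.8] 70
scene 0.54 [ 510.2 -134.7] 86
scene 0.53 [ 605.9 -196.3] 84
scene 0.47 [ 563.9 -231.1] 108
scene 0.43 [ 575.8 -184.5] 4961
scene 0.42 [ 603.3 -110.1] 99
scene pt 0.68 [ 571.  -169.6]
scene pt 0.68 [ 499.6 -135.4]
scene pt 0.65 [ 565.3 -227. ]
scene pt 0.53 [ 606.3 -201. ]
scene pt 0.51 [ 592.1 -112.7]
scene pt 0.43 [ 564.8 -125.9]
top 0.42 [ 600.8 -107.7] 69
top pt 0.61 [ 600.7 -116. ]
```

apply_moves(targets=[{"tx": -0.006,"ty": -0.004,"tz": 0,"spin": 0},{"tx": -0.017,"ty": -0.0045,"tz": 0,"spin": 0},{"tx": -0.022,"ty": -0.002,"tz": 0,"spin": 0},{"tx": -0.028,"ty": 0.001,"tz": 0,"spin": 0},{"tx": -0.034,"ty": 0.003,"tz": 0,"spin": 0},{"tx": -0.04,"ty": 0.006,"tz": 0,"spin": 0},{"tx": -0.046,"ty": 0.009,"tz": 0,"spin": 0},{"tx": -0.052,"ty": 0.0115,"tz": 0,"spin": 0}])

```text
t: 15.15
ee_pos: [555.6, -118.6, 196.8]
orientation: [0.325, 3.125, 0.0]
ft_force: [0.6, -0.9, -1.0]
width: 24.0
grasp_force: 30.0
```

apply_moves(targets=[{"tx": 0.002,"ty": -0.001,"tz": 0.015,"spin": 0},{"tx": 0.004,"ty": -0.005,"tz": 0.032,"spin": 0},{"tx": 0.015,"ty": -0.035,"tz": 0.032,"spin": 0},{"tx": 0.022,"ty": -0.07,"tz": 0.032,"spin": 0},{"tx": 0.03,"ty": -0.097,"tz": 0.032,"spin": 0},{"tx": 0.03,"ty": -0.097,"tz": 0.02,"spin": 0},{"tx": 0.03,"ty": -0.097,"tz": 0.005,"spin": 0},{"tx": 0.03,"ty": -0.097,"tz": 0,"spin": 0}])

```text
t: 15.95
ee_pos: [584.2, -214.6, 194.1]
orientation: [-0.324, -3.121, -0.002]
ft_force: [0.7, 0.1, -1.1]
width: 23.9
grasp_force: 30.0
```

apply_moves(targets=[{"tx": 0.004,"ty": 0.003,"tz": 0,"spin": 0},{"tx": 0.008,"ty": 0.007,"tz": 0,"spin": 0},{"tx": 0.012,"ty": 0.0105,"tz": 0,"spin": 0},{"tx": 0.016,"ty": 0.014,"tz": 0,"spin": 0},{"tx": 0.02,"ty": 0.0175,"tz": 0,"spin": 0},{"tx": 0.024,"ty": 0.021,"tz": 0,"spin": 0},{"tx": 0.027,"ty": 0.0235,"tz": 0,"spin": 0},{"tx": 0.029,"ty": 0.025,"tz": 0,"spin": 0}])

```text
t: 16.75
ee_pos: [615.3, -190.7, 196.7]
orientation: [0.325, 3.125, -0.0]
ft_force: [-0.4, -0.4, -1.4]
width: 23.7
grasp_force: 30.0
```

```bash
python3 nuts.py w8.png
```

```text
16.75 [ 615.3 -190.7  196.7] [ 0.325  3.125 -0.   ] [-0.37 -0.45 -1.36]
heat_spot 0.94 [290.6 150.7] [ 567.1 -166.3   54. ]
pan 0.56 [286.4 149. ] [ 564.8 -169.8   48. ]
chestnut_0 0.94 [293.5 216.3] [ 629.9 -176.    54. ]
chestnut_0 0.89 [285.  151.1] [ 566.  -171.7   54. ]
chestnut_0 0.76 [312.  81.] [ 510.8 -136.    54. ]
chestnut_0 0.69 [225.6 160.9] [ 563.4 -228.6   54. ]
chestnut_0 0.61 [354.6 176.4] [ 603.  -111.1   54. ]
chestnut_0 0.56 [346.9 102.4] [ 535.1 -108.3   54. ]
foot_face 0.56 [276.  206.1] 
thermometer 0.76 [274.9 208. ] 
thermometer_grip 0.89 [273.3 272.9] 
box 0.93 [342. 164. 372. 191.] [ 603.1 -110.7   62. ]
box 0.92 [300.  64. 332.  95.] [ 511.3 -133.7   62. ]
box 0.92 [279. 202. 310. 232.] [ 628.9 -175.2   62. ]
box 0.77 [270. 141. 301. 167.] [ 568.  -172.2   62. ]
box 0.69 [210. 149. 238. 182.] [ 566.6 -229.7   62. ]
box 0.67 [331.  83. 361. 116.] [ 533.  -110.4   62. ]
scene 0.61 [ 565.1 -231.2] 93
scene 0.46 [ 566.6 -174.3] 77
scene 0.46 [ 509.4 -134.3] 122
scene 0.43 [ 602.1 -111.2] 95
scene 0.4 [ 530.6 -110.4] 82
scene pt 0.67 [ 606.6 -100.2]
scene pt 0.65 [ 535.4 -111.1]
scene pt 0.63 [ 566.1 -170.8]
scene pt 0.45 [ 565.9 -233.1]
scene pt 0.4 [ 619.5 -181.2]
top 0.57 [ 562.3 -136.4] 1950
top 0.44 [ 508.5 -134.8] 71
top 0.38 [ 530.4 -111.4] 73
top 0.33 [515.2 -85.8] 2879
top pt 0.54 [ 637.8 -175. ]
top pt 0.51 [ 511.9 -126.8]
top pt 0.49 [ 568. -174.]
top pt 0.41 [ 533.8 -112.9]
top pt 0.39 [ 607.1 -117.6]
```

View pics/w8.png

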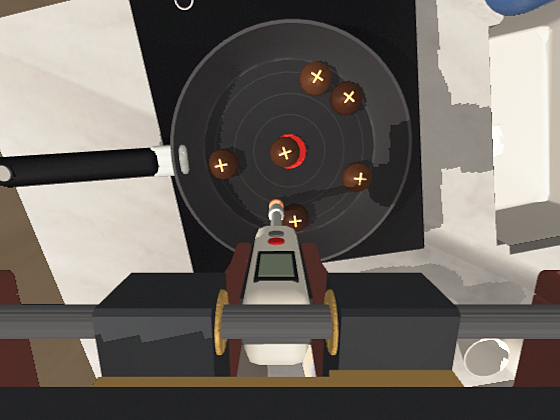

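The five outer nuts have all moved about 30 mm, and only nut E at (286,152) still covers the spot. Pushing it toward the free side, −x −y.

apply_moves(targets=[{"tx": -0.012,"ty": 0.003,"tz": 0,"spin": 0},{"tx": -0.02,"ty": 0.02,"tz": 0,"spin": 0},{"tx": -0.027,"ty": 0.036,"tz": 0,"spin": 0},{"tx": -0.031,"ty": 0.033,"tz": 0,"spin": 0},{"tx": -0.035,"ty": 0.029,"tz": 0,"spin": 0},{"tx": -0.039,"ty": 0.026,"tz": 0,"spin": 0},{"tx": -0.043,"ty": 0.023,"tz": 0,"spin": 0},{"tx": -0.047,"ty": 0.019,"tz": 0,"spin": 0}])

```text
t: 18.25
ee_pos: [567.7, -172.6, 196.7]
orientation: [0.326, 3.125, -0.0]
ft_force: [0.7, -0.4, -1.6]
width: 23.8
grasp_force: 30.0
```

apply_moves(targets=[{"tx": -0.004,"ty": -0.003,"tz": 0,"spin": 0},{"tx": -0.008,"ty": -0.006,"tz": 0,"spin": 0},{"tx": -0.011,"ty": -0.008,"tz": 0,"spin": 0},{"tx": -0.012,"ty": -0.009,"tz": 0,"spin": 0},{"tx": -0.012,"ty": -0.009,"tz": 0,"spin": 0},{"tx": -0.012,"ty": -0.009,"tz": 0,"spin": 0},{"tx": -0.012,"ty": -0.009,"tz": 0,"spin": 0},{"tx": -0.012,"ty": -0.009,"tz": 0,"spin": 0}])

```text
t: 19.05
ee_pos: [556.1, -180.9, 196.7]
orientation: [0.325, 3.125, -0.0]
ft_force: [-0.2, -0.2, -1.4]
width: 24.0
grasp_force: 30.0
```

```bash
python3 nuts.py w9.png
```

```text
19.05 [ 556.1 -180.9  196.7] [ 0.325  3.125 -0.   ] [-0.23 -0.24 -1.37]
heat_spot 0.91 [292.6 214.4] [ 568.9 -166.4   54. ]
pan 0.63 [291.1 209.6] [ 565.3 -166.9   48. ]
chestnut_0 0.97 [344.2 168.2] [ 534.4 -109.6   54. ]
chestnut_0 0.93 [228. 222.] [ 563.4 -230.9   54. ]
chestnut_0 0.85 [353.2 235.4] [ 602.8 -110.9   54. ]
chestnut_0 0.82 [255.1 195.1] [ 542.4 -198.4   54. ]
chestnut_0 0.59 [317.9 149.8] [ 512.3 -131.1   54. ]
foot_face 0.61 [277.3 203.9] 
thermometer 0.66 [279.5 207.3] 
thermometer 0.16 [353.1 238.1] 
thermometer_grip 0.87 [276.4 272.7] 
box 0.96 [299. 133. 331. 165.] [ 510.4 -134.7   62. ]
box 0.65 [341. 226. 373. 249.] [ 602.6 -109.3   62. ]
box 0.64 [330. 152. 361. 184.] [ 533.  -110.2   62. ]
box 0.63 [243. 181. 271. 209.] [ 541.3 -196.    62. ]
box 0.63 [216. 212. 242. 239.] [ 565.2 -229.1   62. ]
box 0.5 [242. 200. 311. 366.] [ 634.7 -196.6   62. ]
scene 0.55 [ 531.5 -110.8] 94
scene 0.53 [ 508.8 -134.4] 95
scene 0.49 [ 630.9 -176.1] 83
scene 0.48 [ 602.3 -111.4] 75
scene pt 0.66 [ 628.7 -173.5]
scene pt 0.64 [ 543.9 -199.2]
scene pt 0.63 [ 507.7 -135.5]
scene pt 0.57 [ 541.4 -105.4]
scene pt 0.46 [ 596.1 -103.4]
scene pt 0.4 [ 563.4 -232.1]
top 0.52 [ 529.6 -110.5] 85
top 0.4 [ 507.8 -133.9] 87
top pt 0.66 [ 535.  -106.6]
top pt 0.6 [ 507.8 -127.6]
top pt 0.59 [ 605.2 -115.9]
top pt 0.48 [ 639.8 -170.4]
```

View pics/w9.png

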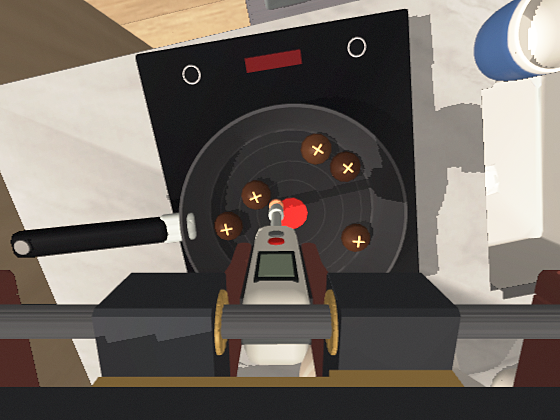

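The red spot is now clear at about (292,212), partly hidden by the stem, and nut E sits at (255,195). Measuring the spot more exactly.

```bash
cat > spot.py <<'E'
from h import *
from scipy.optimize import least_squares
def red(n,im):
    h=cv2.cvtColor(im,cv2.COLOR_RGB2HSV); m=(((h[...,0]<5)|(h[...,0]>174))&(h[...,1]>170)&(h[...,2]>120)).astype(np.uint8)
    c=proj(n,(567.5,-167,54)); k,l,s,ce=cv2.connectedComponentsWithStats(m)
    i=min((i for i in range(1,k) if s[i,4]>8),key=lambda i:np.hypot(*(ce[i]-c)))
    ct=max(cv2.findContours((l==i).astype(np.uint8),0,1)[0],key=len)[:,0]
    W=np.array([atz(n,p,54)[:2] for p in ct]); 
    r=least_squares(lambda c:np.hypot(*(W-c).T)-15.5,W.mean(0),loss='soft_l1').x
    print(n,s[i],'cent',ce[i].round(1),atz(n,ce[i],54).round(1)[:2],'circ',r.round(1), 'W',W.min(0).round(1),W.max(0).round(1))
for n in ('wrist','scene','top'):
    red(n,snap(n))
print(ctrl.get_obs()['ee_pos'])
for z in (56,58,60): print('foot',z,[atz('wrist',q['uv'],z).round(1)[:2] for q in ctrl.pinpoint('foot_face','wrist')[:1]])
im=ctrl.get_image('wrist');h=cv2.cvtColor(im,cv2.COLOR_RGB2HSV)
c=im[185:232,255:312]; save(cv2.resize(c,None,fx=10,fy=10,interpolation=cv2.INTER_CUBIC),'foot.png')
E
python3 spot.py
```

```text
wrist [281 198  27  31 629] cent [293.8 212.7] [ 567.4 -165.1] circ [ 567.3 -166.3] W [ 551.5 -179.3] [ 583.2 -151.9]
scene [357 276   6  10  40] cent [360.2 280. ] [ 563.6 -161.2] circ [ 556.8 -152.8] W [ 554.1 -171.8] [ 575.7 -153.4]Traceback (most recent call last):
  File "spot.py", line 12, in <module>
    red(n,snap(n))
    ~~~^^^^^^^^^^^
  File "spot.py", line 6, in red
    i=min((i for i in range(1,k) if s[i,4]>8),key=lambda i:np.hypot(*(ce[i]-c)))
ValueError: min() iterable argument is empty
```

apply_moves(targets=[{"tx": 0.003,"ty": 0.004,"tz": 0,"spin": 0},{"tx": 0.007,"ty": 0.008,"tz": 0,"spin": 0},{"tx": 0.01,"ty": 0.012,"tz": 0,"spin": 0},{"tx": 0.0125,"ty": 0.015,"tz": 0,"spin": 0},{"tx": 0.0125,"ty": 0.015,"tz": 0,"spin": 0},{"tx": 0.0125,"ty": 0.015,"tz": 0,"spin": 0},{"tx": 0.0125,"ty": 0.015,"tz": 0,"spin": 0},{"tx": 0.0125,"ty": 0.015,"tz": 0,"spin": 0}])

```text
t: 20.7
ee_pos: [568.4, -166.1, 196.7]
orientation: [-0.325, -3.125, 0.0]
ft_force: [-0.7, -0.6, -0.8]
width: 24.0
grasp_force: 30.0
```

```bash
cat > look.py <<'E'
from h import *
F=[];P=[]
for n in ('wrist','scene','top')*4:
    im=snap(n); o=ctrl.get_obs(); F.append(o['ft_force']); P.append(o['ee_pos'])
    if n=='wrist': w=im
    if n=='scene': s=im
print(o['t'],'F',np.mean(F,0).round(2),np.std(F,0).round(2),'P',np.mean(P,0).round(2))
for n in ('wrist','scene'):
    for k in ('foot_face','heat_spot','thermometer'):
        for q in ctrl.pinpoint(k,n)[:2]: print(n,k,round(float(q['score']),2),np.round(q['uv'],1),atz(n,q['uv'],54).round(1)[:2])
c=proj('scene',(567.5,-167,54)).astype(int); print(c)
a=cv2.resize(w[185:235,250:310],(480,400),interpolation=cv2.INTER_CUBIC)
b=cv2.resize(s[c[1]-25:c[1]+15,c[0]-16:c[0]+16],(320,400),interpolation=cv2.INTER_CUBIC)
import sys; save(np.hstack([a,b]),sys.argv[1])
E
python3 look.py f1.png
```

```text
21.3 F [ 0.12  0.   -1.19] [0.47 0.35 0.38] P [ 568.45 -166.08  196.69]
wrist foot_face 0.62 [277.4 205.2] [ 569.2 -164.3]
wrist heat_spot 0.8 [275.8 204.9] [ 568.6 -165.8]
wrist thermometer 0.92 [275.4 205.4] [ 569.  -166.3]
scene foot_face 0.39 [360.5 280.7] [ 562.7 -163. ]
scene heat_spot 0.58 [361.  283.7] [ 556.9 -169.5]
scene thermometer 0.64 [364.2 277.8] [ 575.5 -163.9]
[363 280]
```

View pics/f1.png

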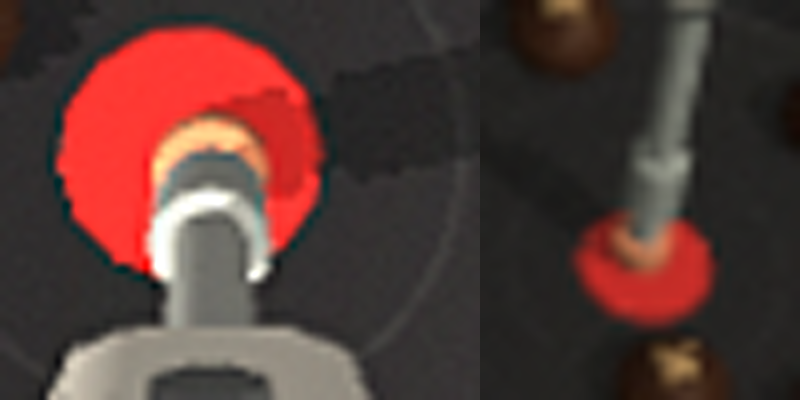

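Left crop: the foot, centred near (211,170), is about 2.5 mm to +y of the spot's centre at (189,152). Right crop: the foot stands on the red disc with no nut touching. I'll correct and start pressing.

apply_moves(targets=[{"tx": -0.001,"ty": -0.0025,"tz": 0,"spin": 0},{"tx": -0.001,"ty": -0.0025,"tz": -0.001,"spin": 0},{"tx": -0.001,"ty": -0.0025,"tz": -0.002,"spin": 0},{"tx": -0.001,"ty": -0.0025,"tz": -0.003,"spin": 0},{"tx": -0.001,"ty": -0.0025,"tz": -0.004,"spin": 0},{"tx": -0.001,"ty": -0.0025,"tz": -0.005,"spin": 0},{"tx": -0.001,"ty": -0.0025,"tz": -0.006,"spin": 0},{"tx": -0.001,"ty": -0.0025,"tz": -0.006,"spin": 0}])

```text
t: 22.4
ee_pos: [567.5, -168.5, 190.7]
orientation: [0.325, 3.125, -0.0]
ft_force: [-1.2, -1.2, 0.9]
width: 23.9
grasp_force: 30.0
```

```bash
python3 look.py f2.png
```

```text
23.0 F [-0.82  0.3   1.  ] [0.45 0.41 0.47] P [ 567.49 -168.5   190.74]
wrist foot_face 0.39 [275.5 206.8] [ 568.  -168.7]
wrist heat_spot 0.75 [277.4 211.4] [ 572.9 -167.8]
wrist thermometer 0.56 [276.8 205.4] [ 566.9 -167.2]
scene foot_face 0.6 [363.1 283.1] [ 561.9 -171.9]
scene heat_spot 0.96 [363.5 282. ] [ 565.  -170.5]
scene heat_spot 0.32 [353.3 297.4] [ 514.5 -181.5]
scene thermometer 0.62 [366.3 280.1] [ 574.  -171.8]
scene thermometer 0.38 [254.8 261.7] [418.1  57.3]
[363 280]
```

apply_moves(targets=[{"tx": 0,"ty": 0,"tz": -0.0005,"spin": 0},{"tx": 0,"ty": 0,"tz": -0.001,"spin": 0},{"tx": 0,"ty": 0,"tz": -0.0015,"spin": 0},{"tx": 0,"ty": 0,"tz": -0.002,"spin": 0},{"tx": 0,"ty": 0,"tz": -0.0025,"spin": 0},{"tx": 0,"ty": 0,"tz": -0.0027,"spin": 0},{"tx": 0,"ty": 0,"tz": -0.0027,"spin": 0},{"tx": 0,"ty": 0,"tz": -0.0027,"spin": 0}])

```text
t: 24.1
ee_pos: [567.5, -168.5, 188.1]
orientation: [0.325, 3.125, -0.0]
ft_force: [-1.1, -0.4, 2.6]
width: 23.8
grasp_force: 30.0
```

```bash
python3 look.py f3.png
```

```text
24.7 F [-0.88  0.42  2.38] [0.47 0.44 0.47] P [ 567.51 -168.52  188.  ]
wrist foot_face 0.45 [278.7 207.6] [ 568.8 -165.7]
wrist heat_spot 0.69 [276.5 206.4] [ 567.2 -167.5]
wrist thermometer 0.93 [278.5 207.1] [ 568.3 -165.8]
scene heat_spot 0.74 [362.  282.3] [ 561.7 -168.6]
scene thermometer 0.52 [361.8 280.6] [ 565.1 -165.1]
scene thermometer 0.21 [352.6 260.8] [ 593.9 -111.1]
[363 280]
```

View pics/f3.png

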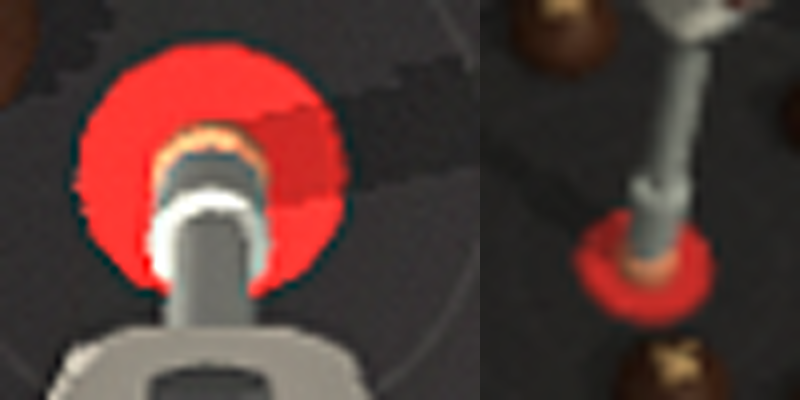

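The foot stands centred and wholly on the red disc, at about (211,178) against a disc centre of (213,172). It is pressed with about 3.6 N, which is about 5 mm of travel.

```bash
python3 -c "
from h import *
print(ctrl.close_job())"
```

```text
the job is handed in; nothing more can be done
None
```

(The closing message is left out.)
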